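# Screw an air-line elbow into a clamped port

### The arm

A 6-joint arm with a two-finger parallel gripper is mounted at the origin on the work surface. World frame = base frame: x ahead of the robot, y to its left, z up, the work surface at z = 0. Lengths are in m, angles in rad, forces in N, time in s.
With the tool pointing down it reaches from about 0.3 to 0.875 m from the base axis. Payload 6.4 kg.
Tool frame: the origin (TCP) lies between the finger pads; the fingertips stand tip_extent ahead of it and the grasp point (between the pads) lies 5 mm behind it (tip_extent is the distance from the TCP to the fingertips, in m); z points along the fingers, y is the direction in which the jaws open and shut (so a half turn about z gives the same grasp; the last joint's range is limited). The gripper opens to 85 mm and grips with 20 to 120 N. Pads are 22 mm wide; open, the fingers measure 114 mm over their backs; the gripper's body (76 mm by 85 mm) begins 54 mm behind the grasp point. The pads swing forward as they close: fully open they stand 13 mm farther back than shut.
Start: joints at [1.05, 0.181, 1.607, -0, 1.354, -0.206], TCP at [0.178, 0.547, 0.245] pointing down, gripper open.
Joint ranges: [-2.99, 2.99], [-0.89, 2.07], [0.3, 2.58], [-1.14, 4.28], [0, 2.63], [-3.12, 3.12]. Speed limits (rad/s): [2.57, 2.57, 3.01, 3.14, 3.14, 3.14].

### API

Orientations are given as a unit quaternion [w, x, y, z].
In Python, from bench import * gives the robot as it stands.
- The arm moves only by the shell command python3 -m jog 'ROWS'. ROWS is JSON, a list of rows, each a list of 3 entries, a list of its own where there are three numbers: the shift along the tool's x, y, z in mm, then the turn, a rotation vector about the tool's x, y, z in rad, then the opening, from 0 (shut) to 1 (fully open). A call has 1 to 20 rows; each row is the pose to reach, as a shift and turn from the pose measured when the call began, along the tool's axes at that moment; what a row does not reach only later rows make up. A row lasts 1/12 s, in which the tool goes at most 41.7 mm and 7.16 degrees, less where a joint would pass 70% of its speed; a pose out of reach is approached as far as the arm can. A call with a gripper value outside its range is refused whole. The fingers move at their own pace and stop on an object; the grip force is fixed at half the most. Time passes only in rows, so rows that repeat a pose let the fingers close. It gives the time, the measured TCP pose, the force and the opening at its end, in the units of the state.
- get_obs(): the state, without advancing time (a new reading comes with each control period).
- camera(name): name is "scene" or "top" or "wrist"; returns (picture, depth): 400x640x3 uint8, red, green, blue; 400x640 float32, m along the optical axis (not along the pixel's ray), 0 where there is no reading.
- get_calibration(name): a dict with "fx", "fy", "cx", "cy" (pixels), "world_from_camera" (4x4, takes a point from camera to world coordinates). Camera axes: x right, y down, z forward; pixel columns grow to the right and rows downward; lengths in m; the calibration is good to about 2 mm. The wrist camera is an equidistant fisheye: a pixel r from the principal point sees the ray r / f radians off the axis. A picture is of the moment at which its call begins: read the wrist's pose just before it. get_calibration takes no time and is no camera call; for the wrist camera it gives the pose at the moment of the call.
- hand_in(): hands the job in, once; it reports no verdict.
The state is a dict: "time_s": time; "q": joint angles; "dq": joint speeds; "joint_efforts": joint torques, N m; "eef_pos": TCP position; "eef_rot": TCP orientation; "wrist_force": force on the tool from outside, world axes, zero at the start; "torque": the same for the moment, N m; "opening": opening from 0.0 (shut) to 1.0 (fully open).
Only numpy, scipy, OpenCV 4.12 (cv2) and the standard library are available. Lean on these libraries where they do the work, as an engineer would, in place of code of your own. Each camera call takes 0.05 s, during which the arm holds its last target.

### The job

Take the brass hose elbow out of its wooden stand and lower it gently into the round port clamped in the vise, feeling for where its two pins drop into the port's slots. Turn it clockwise (seen from above) until you feel the thread take up and start to pull it down on the rubber seal, then give it an eighth of a turn more, stop there and let go, leaving it seated and snug without crushing the seal; leave the other things on the bench alone.

Things in the scene. Friction and masses are not known exactly. Their poses are not given: they have to be found in the camera images.
- elbow: Brass hose elbow, 0.2 to 0.4 kg, loose, upright in the stand. Origin on its vertical axis at the flange's underside; z up, x along the hose barb. Flange 50 mm across, z 0 to 6 mm. Round shank 24 mm across below it down to z = -24 mm, foot tapered over the last 4.5 mm. Barb 23 mm across, level at z = 28 mm, from the block out to x = 61 mm.
- elbow_grip (a point): Middle of the elbow's block, on the axis 29 mm above the flange's underside; axes as the elbow's. The block is 32 mm along x, 30 mm along y (flat faces, grip it across y), z 6 to 48 mm over the flange's underside.
- elbow_pins (a point): On the elbow's axis, 16.7 mm below the flange's underside: middle of the round cross pin, 5 mm thick, along the elbow's y, whose two ends stick out to 18 mm from the axis. Axes as the elbow's.
- stand: Fixed wooden ring in which the elbow waits: 64 mm across, bore 41 mm, 36 mm high; origin under its centre on the bench. The flange rests on its top.
- vise: Fixed small bench vise clamping the port: base 130 mm (x) by 150 mm (y), blue jaws 100 by 124 mm, tops at 85 mm, screw handle towards -y. Origin on the bench under the port's axis, z up. The port is a round metal collar 60 mm across, its rim 100 mm above the bench. The port was clamped at any turn: its two slots are up to 0.6 rad off the vise's y axis, either way; not measured.
- mouth (a point): Centre of the port's mouth, level with the rim, 100 mm above the bench; axes as the vise's. Bore 26 mm across. Two opposite slots, 7 to 9 mm wide, let the pins through a steel ring 4 mm thick, its top level with the rim. Off the slots the pins rest on that ring, flange underside 19 mm above the rim; in the slots the elbow drops 12 mm until the flange rests on the seal.
- port_axis (a point): On the port's axis, 10 mm below the rim, among the tracks. Dropped in and turned clockwise from above, the pins run under sloping tracks: first free, then 18 to 45 degrees from the slots' middle (differs by start) they take up: turning stiffens and a hand that keeps its height is pulled down; each degree draws the elbow 0.09 mm down. Stop at about 120 degrees. Friction holds it where left.
- seal: Sprung rubber seal ring around the port's mouth, inside diameter 40 mm, outside 52 mm. Its origin is at the mouth's centre (100 mm above the bench) while it is not pressed; its top is 7 mm above that. It starts to yield at 3 N and then yields 1 mm for each 2.2 N, 7 mm at most. An eighth of a turn past the take-up it carries about 12 N.
- plug: Small brass plug, 40 mm across, 32 mm high, loose, to be left alone; origin under its centre.
- spool: Cone of white sewing thread, 64 mm across, 85 mm high, loose, to be left alone; origin under its centre.
- spanner: Steel spanner lying flat, loose, to be left alone.
- jar: Grey jar with a black cap, 56 mm across, 70 mm high, loose, to be left alone; origin under its centre.
Mind the look-alikes: they are no part of the job. What is shaped like the elbow but red or turquoise is not meant.

How it is judged:
By the outcome, as a careful person would: the job done as asked, in the order asked, and still so for the second after the job is handed in, with the robot touching nothing.
It also fails if it takes over 72 s, if anything falls off the work surface, if the arm or the gripper's body presses on something with over 40 N, if the wrist force passes 120 N, or if a joint passes its speed limit or range.

## Working session

There is one attempt and no reset: what is moved stays moved. The work goes in short steps, Python scripts to look and compute and a shell command to move; the robot and the scene stay as the last step left them, time stands still between calls to the robot, and variables do not carry over. Pictures are saved under pics/ and viewed, and the job is handed in when it is done.

```bash
ls; mkdir -p pics
python3 - <<'E'
from bench import *
import cv2,numpy as np
o=get_obs()
for k in o: print(k,np.round(o[k],3))
for n in ["scene","top","wrist"]:
    c=get_calibration(n); print(n,c["fx"],c["fy"],c["cx"],c["cy"]);print(np.round(c["world_from_camera"],3))
    p,d=camera(n); cv2.imwrite(f"pics/{n}0.png",p[:,:,::-1]); np.save(f"pics/{n}0.npy",d)
E
```

```text
pics
time_s 0.0
q [ 1.05   0.182  1.608  0.     1.354 -0.206]
dq [ 0.001 -0.001 -0.001  0.002 -0.002  0.001]
joint_efforts [ 0.0000e+00 -4.4488e+01 -3.5133e+01 -0.0000e+00  9.0000e-03  0.0000e+00]
eef_pos [0.178 0.546 0.244]
eef_rot [-0.     0.157  0.988 -0.001]
wrist_force [ 0.299  0.213 -0.284]
torque [-0.045 -0.    -0.042]
opening 0.998
scene 414.21456605336556 414.21456605336556 315.2624909345972 200.9277607331565
[[ 0.019  0.815 -0.579  1.06 ]
 [ 1.    -0.017  0.008  0.115]
 [-0.003 -0.579 -0.815  0.83 ]
 [ 0.     0.     0.     1.   ]]
top 434.7172005179529 434.7172005179529 314.5319768223206 199.04203901817596
[[ 0.003 -0.982  0.186  0.373]
 [-1.    -0.003 -0.003  0.115]
 [ 0.003 -0.186 -0.982  0.986]
 [ 0.     0.     0.     1.   ]]
wrist 309.70691628693146 309.70691628693146 320.15860643269855 200.09828927263246
[[ 0.309  0.918  0.249  0.115]
 [ 0.951 -0.298 -0.083  0.567]
 [-0.002  0.262 -0.965  0.374]
 [ 0.     0.     0.     1.   ]]
```

View pics/scene0.png

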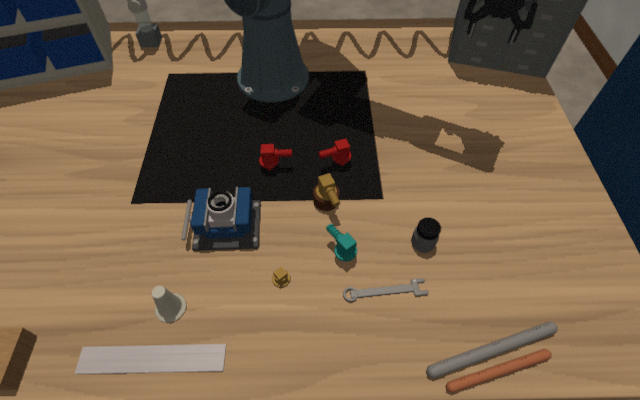

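View pics/top0.png

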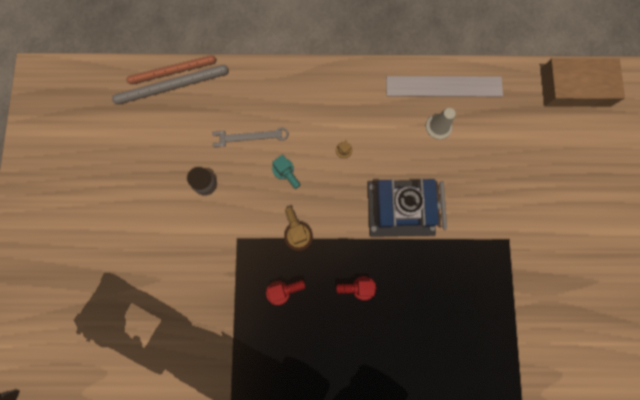

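View pics/wrist0.png

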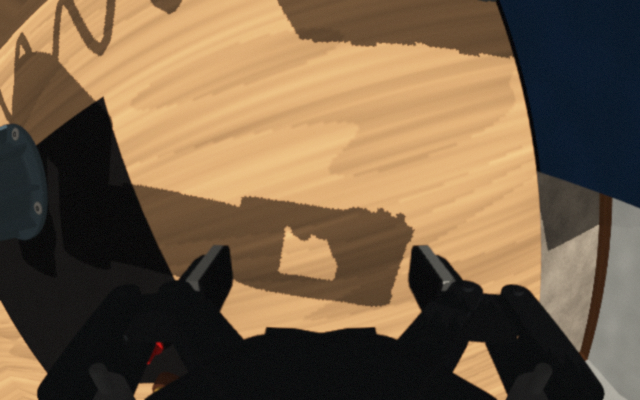

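Elbow-shaped things: brass in a wooden stand at scene (327,192) / top (298,232); red at top (280,292) and (362,289); turquoise at top (285,170). The small brass thing at top (344,149) is the plug. The brass one in the wooden ring fits; I'll confirm in crops, and measure.

Run:
```python
import cv2,numpy as np
s=cv2.imread("pics/scene0.png");t=cv2.imread("pics/top0.png")
a=cv2.resize(s[165:225,290:370],(400,300),interpolation=cv2.INTER_CUBIC)
b=cv2.resize(t[195:255,260:340],(400,300),interpolation=cv2.INTER_CUBIC)
c=cv2.resize(s[175:235,180:260],(400,300),interpolation=cv2.INTER_CUBIC)
e=cv2.resize(t[170:230,370:450],(400,300),interpolation=cv2.INTER_CUBIC)
cv2.imwrite("pics/crop0.png",np.vstack([np.hstack([a,b]),np.hstack([c,e])]))
```

```text
(no output)
```

View pics/crop0.png

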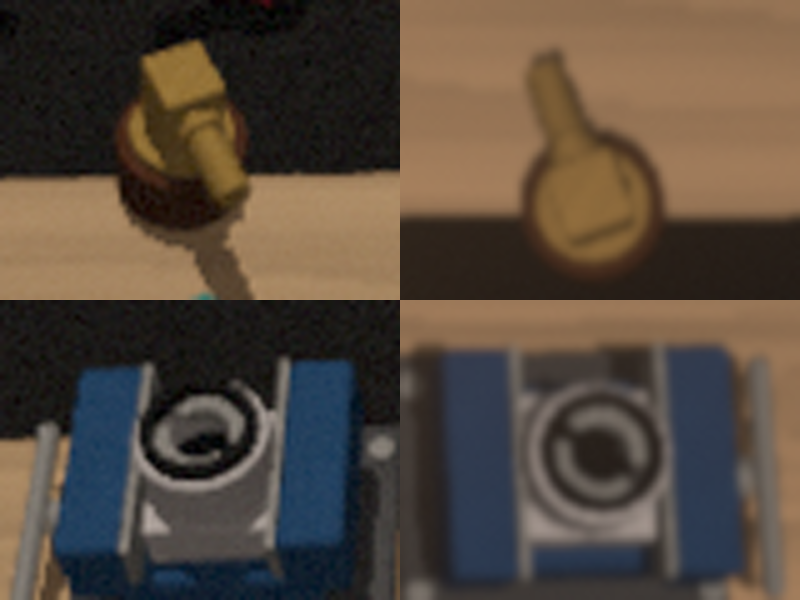

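```bash
cat > h.py <<'E'
from bench import *
import cv2,numpy as np
from scipy.spatial.transform import Rotation as R
def load(n,tag="0"):
    return cv2.imread(f"pics/{n}{tag}.png"),np.load(f"pics/{n}{tag}.npy")
def cloud(n,d,cal=None):
    c=cal or get_calibration(n); v,u=np.mgrid[0:400,0:640]
    x=(u-c["cx"])/c["fx"];y=(v-c["cy"])/c["fy"]
    if n=="wrist":
        r=np.hypot(x,y); s=np.where(r>1e-9,np.tan(np.minimum(r,1.5))/np.maximum(r,1e-9),1); x=x*s;y=y*s
    P=np.stack([x*d,y*d,d,np.ones_like(d)],-1)@np.array(c["world_from_camera"]).T
    return P[...,:3]
def ray(n,u,v,z,cal=None):
    c=cal or get_calibration(n); T=np.array(c["world_from_camera"])
    x=(u-c["cx"])/c["fx"];y=(v-c["cy"])/c["fy"]
    if n=="wrist":
        r=np.hypot(x,y); s=np.tan(r)/r; x*=s;y*=s
    D=T[:3,:3]@[x,y,1]; o=T[:3,3]
    return o+D*(z-o[2])/D[2]
def tcp():
    o=get_obs(); q=o["eef_rot"]; return np.array(o["eef_pos"]),R.from_quat([q[1],q[2],q[3],q[0]])
def plan(target,yaw_y):
    "tool shift mm & rotvec to go to target, tool down with y axis at yaw (mod pi)"
    p,Q=tcp(); best=None
    for k in (0,np.pi):
        a=yaw_y+k; y=np.array([np.cos(a),np.sin(a),0]);z=np.array([0,0,-1.]);x=np.cross(y,z)
        G=R.from_matrix(np.stack([x,y,z],1)); rv=(Q.inv()*G).as_rotvec()
        if best is None or np.linalg.norm(rv)<np.linalg.norm(best): best=rv
    sh=Q.inv().apply(np.array(target)-p)*1000
    return np.round(sh,1),np.round(best,4)
E
python3 - <<'E'
from h import *
for n,box in [("top",(195,255,260,340)),("scene",(165,225,290,370))]:
    im,d=load(n); P=cloud(n,d); r0,r1,c0,c1=box
    hsv=cv2.cvtColor(im,cv2.COLOR_BGR2HSV)[r0:r1,c0:c1]; Q=P[r0:r1,c0:c1].reshape(-1,3)
    br=((hsv[...,0]>18)&(hsv[...,0]<30)&(hsv[...,1]>120)).ravel()
    t=(Q[:,2]>.078)&(Q[:,2]<.092)
    print(n,t.sum(),"blocktop",Q[t].mean(0),cv2.minAreaRect((Q[t][:,:2]*1000).astype(np.float32)))
    b=(Q[:,2]>.05)&(Q[:,2]<.092); print(" all>50mm",b.sum(),cv2.minAreaRect((Q[b][:,:2]*1000).astype(np.float32)))
for n,box in [("top",(170,230,370,450)),("scene",(175,235,180,260))]:
    im,d=load(n); P=cloud(n,d); r0,r1,c0,c1=box
    Q=P[r0:r1,c0:c1].reshape(-1,3); t=(Q[:,2]>.095)&(Q[:,2]<.115)
    print(n,t.sum(),Q[t].min(0),Q[t].max(0),cv2.minEnclosingCircle((Q[t][:,:2]*1000).astype(np.float32)))
E
```

```text
top 222 blocktop [0.47043089 0.14823843 0.08303997] ((470.57373046875, 148.27012634277344), (32.101470947265625, 29.824539184570312), 21.172311782836914)
 all>50mm 409 ((490.9412841796875, 156.1095733642578), (75.7501220703125, 29.816143035888672), 20.930112838745117)
scene 172 blocktop [0.47311818 0.14964622 0.08428638] ((473.6736755371094, 150.92999267578125), (42.09498977661133, 30.4641170501709), 22.666540145874023)
 all>50mm 409 ((513.6205444335938, 158.0411376953125), (126.38811492919922, 35.701576232910156), 10.443693161010742)
top 496 [ 0.50820743 -0.11367897  0.09507712] [ 0.56798567 -0.05448598  0.10976952] ((538.3967895507812, -84.65162658691406), 30.19029998779297)
scene 446 [ 0.5100873  -0.11186377  0.09500545] [ 0.56838347 -0.05336459  0.11172996] ((538.5718383789062, -82.4330062866211), 30.599594116210938)
```

Run:
```python
from h import *
print(plan([.538,-.0835,.25],np.radians(72)))
```

```text
(array([-537.5, -487.4,   -4.9]), array([-0.0014, -0.0003, -0.0006]))
```

```bash
python3 -m jog '[[[-538,-487,-5],[0,0,0],1],[[-538,-487,-5],[0,0,0],1],[[-538,-487,-5],[0,0,0],1],[[-538,-487,-5],[0,0,0],1],[[-538,-487,-5],[0,0,0],1],[[-538,-487,-5],[0,0,0],1],[[-538,-487,-5],[0,0,0],1],[[-538,-487,-5],[0,0,0],1],[[-538,-487,-5],[0,0,0],1],[[-538,-487,-5],[0,0,0],1],[[-538,-487,-5],[0,0,0],1],[[-538,-487,-5],[0,0,0],1],[[-538,-487,-5],[0,0,0],1],[[-538,-487,-5],[0,0,0],1],[[-538,-487,-5],[0,0,0],1],[[-538,-487,-5],[0,0,0],1],[[-538,-487,-5],[0,0,0],1],[[-538,-487,-5],[0,0,0],1],[[-538,-487,-5],[0,0,0],1],[[-538,-487,-5],[0,0,0],1]]'
python3 - <<'E'
from h import *
p,d=camera("wrist"); cv2.imwrite("pics/wrist1.png",p[:,:,::-1]); np.save("pics/wrist1.npy",d)
import pickle; pickle.dump(get_calibration("wrist"),open("pics/cal1.pkl","wb"))
c=p[100:300,220:420,::-1]; cv2.imwrite("pics/w1c.png",cv2.resize(c,(600,600),interpolation=cv2.INTER_CUBIC))
E
```

```text
time_s: 1.82
eef_pos: [0.5384, -0.084, 0.2493]
eef_rot: [-0.001, 0.158, 0.987, -0.0]
wrist_force: [-0.5, 0.5, -0.3]
opening: 1.0
```

View pics/w1c.png

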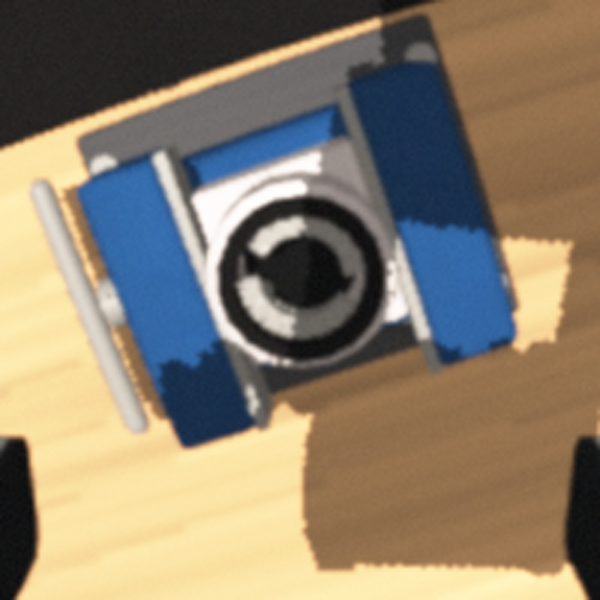

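The crop shows the port's collar in the middle, with slot notches at crop (245,262) and (350,285), i.e. wrist pixels (302,187) and (337,195).

Run:
```python
from h import *
import pickle
cal=pickle.load(open("pics/cal1.pkl","rb")); im=cv2.imread("pics/wrist1.png"); d=np.load("pics/wrist1.npy")
P=cloud("wrist",d,cal)
Q=P[100:300,220:420].reshape(-1,3); m=(Q[:,2]>.096)&(Q[:,2]<.112)
c=cv2.minEnclosingCircle((Q[m][:,:2]*1000).astype(np.float32)); print(m.sum(),c)
# dark disc rim: seal outer ellipse, collar
a=ray("wrist",301.7,187.3,.1,cal);b=ray("wrist",336.7,195,.1,cal);print(a,b,(a+b)/2,np.degrees(np.arctan2(*(a-b)[1::-1])),np.linalg.norm(a-b))
# mean brightness by angle
g=cv2.cvtColor(im,cv2.COLOR_BGR2GRAY)
T=np.array(cal["world_from_camera"])
def proj(p):
    q=T[:3,:3].T@(p-T[:3,3]); th=np.arctan2(np.hypot(q[0],q[1]),q[2]); f=cal["fx"]*th/np.hypot(q[0],q[1]); return cal["cx"]+f*q[0],cal["cy"]+f*q[1]
for cx,cy in [(c[0][0]/1e3,c[0][1]/1e3),tuple(((a+b)/2)[:2])]:
    S=[]
    for th in range(0,360,6):
        v=[]
        for r in (.0145,.016,.017):
            u,w=proj(np.array([cx+r*np.cos(np.radians(th)),cy+r*np.sin(np.radians(th)),.1]))
            v.append(cv2.getRectSubPix(g,(1,1),(u,w))[0,0])
        S.append(int(np.mean(v)))
    print([(6*i,s) for i,s in enumerate(S)])
for n in ["top","scene"]:pass
```

```text
2434 ((538.833984375, -84.06761169433594), 30.260967254638672)
[ 0.52998857 -0.09861429  0.1       ] [ 0.54700462 -0.07004442  0.1       ] [ 0.5384966  -0.08432936  0.1       ] -120.77777558739253 0.03325331954941751
[(0, 101), (6, 100), (12, 100), (18, 101), (24, 99), (30, 101), (36, 99), (42, 93), (48, 86), (54, 74), (60, 60), (66, 54), (72, 73), (78, 97), (84, 102), (90, 100), (96, 100), (102, 103), (108, 102), (114, 100), (120, 101), (126, 102), (132, 100), (138, 100), (144, 101), (150, 101), (156, 130), (162, 193), (168, 216), (174, 217), (180, 220), (186, 218), (192, 213), (198, 219), (204, 221), (210, 219), (216, 217), (222, 167), (228, 51), (234, 21), (240, 28), (246, 43), (252, 105), (258, 194), (264, 217), (270, 219), (276, 217), (282, 222), (288, 223), (294, 217), (300, 214), (306, 216), (312, 215), (318, 213), (324, 214), (330, 202), (336, 133), (342, 103), (348, 100), (354, 101)]
[(0, 101), (6, 100), (12, 99), (18, 100), (24, 98), (30, 99), (36, 98), (42, 90), (48, 82), (54, 62), (60, 51), (66, 46), (72, 77), (78, 96), (84, 101), (90, 99), (96, 100), (102, 102), (108, 101), (114, 101), (120, 101), (126, 101), (132, 100), (138, 100), (144, 100), (150, 103), (156, 142), (162, 203), (168, 216), (174, 210), (180, 218), (186, 213), (192, 206), (198, 215), (204, 218), (210, 214), (216, 208), (222, 161), (228, 50), (234, 25), (240, 34), (246, 46), (252, 90), (258, 182), (264, 215), (270, 219), (276, 218), (282, 221), (288, 223), (294, 218), (300, 214), (306, 214), (312, 216), (318, 213), (324, 212), (330, 208), (336, 151), (342, 105), (348, 100), (354, 100)]
```

Slot line is at about 61° world yaw, and the port's centre at (0.5386, −0.0840); three views agree within 2 mm. Next is a look from above the elbow.

Run:
```python
from h import *
import bench
print([n for n in dir(bench) if not n.startswith('_')], getattr(bench,'tip_extent',None))
print(plan([.471,.149,.20],np.radians(111.3)))
```

```text
['MotionError', 'camera', 'get_calibration', 'get_obs', 'hand_in', 'tip_extent'] 0.014
(array([135.6, 199.7,  49.5]), array([-1.000e-04, -2.200e-03, -6.872e-01]))
```

```bash
python3 -m jog '[[[136,200,50],[0,0,-0.687],1],[[136,200,50],[0,0,-0.687],1],[[136,200,50],[0,0,-0.687],1],[[136,200,50],[0,0,-0.687],1],[[136,200,50],[0,0,-0.687],1],[[136,200,50],[0,0,-0.687],1],[[136,200,50],[0,0,-0.687],1],[[136,200,50],[0,0,-0.687],1],[[136,200,50],[0,0,-0.687],1]]'
python3 - <<'E'
from h import *
p,d=camera("wrist"); cal=get_calibration("wrist"); cv2.imwrite("pics/w2.png",p[:,:,::-1]); np.save("pics/w2.npy",d)
P=cloud("wrist",d,cal); Q=P[:300].reshape(-1,3)
near=np.hypot(Q[:,0]-.471,Q[:,1]-.149)<.1
t=near&(Q[:,2]>.079)&(Q[:,2]<.09); print(t.sum(),Q[t][:,2].mean(),cv2.minAreaRect((Q[t][:,:2]*1000).astype(np.float32)))
t=near&(Q[:,2]>.05)&(Q[:,2]<.09)&(Q[:,0]>.46); print(t.sum(),cv2.minAreaRect((Q[t][:,:2]*1000).astype(np.float32)))
t=near&(Q[:,2]>.030)&(Q[:,2]<.044); print(t.sum(),cv2.minEnclosingCircle((Q[t][:,:2]*1000).astype(np.float32)))
print(tcp()[0])
E
```

```text
time_s: 2.62
eef_pos: [0.4701, 0.1501, 0.1999]
eef_rot: [-0.001, -0.186, 0.983, -0.0]
wrist_force: [0.5, 0.3, 0.5]
opening: 1.0
1372 0.08471304667944549 ((471.6363525390625, 146.98777770996094), (31.6862735748291, 29.33291244506836), 21.25917625427246)
2064 ((492.8727111816406, 155.19744873046875), (77.22639465332031, 29.321680068969727), 20.924793243408203)
1666 ((471.83746337890625, 147.10733032226562), 32.19255447387695)
[0.47069718 0.14932921 0.20003946]
```

View pics/w2.png

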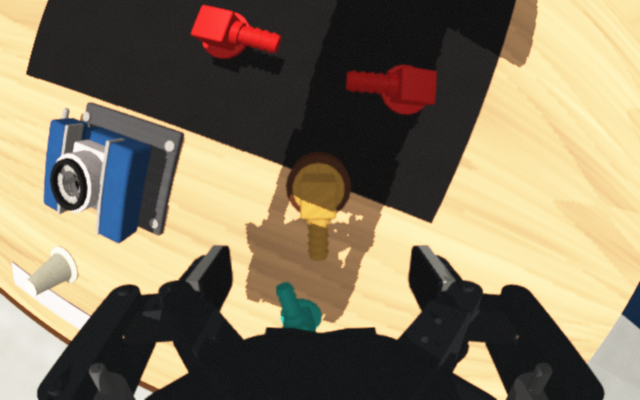

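The picture shows the brass elbow in its ring at (318,190), barb pointing towards the gripper, clear of the turquoise one at (300,310). Block top comes out at 84.7 mm (expected 84), size 31.7×29.3 mm, ring 64 mm, yaw 21°.

Run:
```python
from h import *
print(plan([.4713,.1476,.062],np.radians(111.1)))
```

```text
(array([-1.00e-01, -1.80e+00,  1.38e+02]), array([-0.    , -0.0013,  0.0034]))
```

```bash
python3 -m jog '[[[0,-1.8,40],[0,0,0.003],1],[[0,-1.8,75],[0,0,0.003],1],[[0,-1.8,105],[0,0,0.003],1],[[0,-1.8,125],[0,0,0.003],1],[[0,-1.8,138],[0,0,0.003],1],[[0,-1.8,138],[0,0,0.003],1],[[0,-1.8,138],[0,0,0.003],1]]'
python3 - <<'E'
from h import *
p,d=camera("wrist"); cv2.imwrite("pics/w3.png",p[:,:,::-1])
E
```

```text
time_s: 3.25
eef_pos: [0.4713, 0.1464, 0.0619]
eef_rot: [-0.001, -0.182, 0.983, -0.0]
wrist_force: [-0.2, 0.3, 0.5]
opening: 1.005
```

View pics/w3.png

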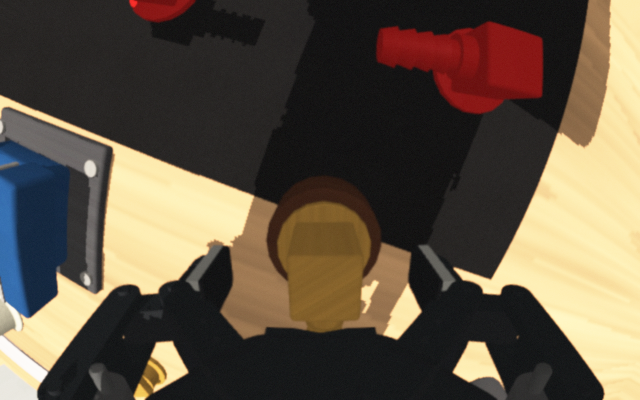

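The block (column ≈325) sits centred between the fingers (midline ≈321). Closing.

```bash
python3 -m jog '[[[0,0,0],[0,0,0],0.6],[[0,0,0],[0,0,0],0.4],[[0,0,0],[0,0,0],0.2],[[0,0,0],[0,0,0],0],[[0,0,0],[0,0,0],0],[[0,0,0],[0,0,0],0],[[0,0,0],[0,0,0],0],[[0,0,0],[0,0,0],0],[[0,0,0],[0,0,0],0],[[0,0,0],[0,0,0],0]]'
```

```text
time_s: 4.13
eef_pos: [0.4727, 0.147, 0.0637]
eef_rot: [0.0, -0.182, 0.983, -0.0]
wrist_force: [-1.0, 1.3, 6.2]
opening: 0.345
```

```bash
python3 -m jog '[[[0,0,-5],[0,0,0],0],[[0,0,-15],[0,0,0],0],[[0,0,-35],[0,0,0],0],[[0,0,-65],[0,0,0],0],[[0,0,-100],[0,0,0],0],[[0,0,-125],[0,0,0],0],[[0,0,-130],[0,0,0],0],[[0,0,-130],[0,0,0],0],[[0,0,-130],[0,0,0],0]]'
python3 - <<'E'
from h import *
p,d=camera("wrist"); cv2.imwrite("pics/w4.png",p[:,:,::-1])
p,d=camera("scene"); np.save("pics/s4.npy",d); cv2.imwrite("pics/s4.png",p[:,:,::-1]);cv2.imwrite("pics/s4c.png",cv2.resize(p[90:230,240:420,::-1],(720,560)))
p,d=camera("top"); np.save("pics/t4.npy",d); cv2.imwrite("pics/t4.png",p[:,:,::-1])
o=get_obs();print(o["wrist_force"],o["torque"],o["eef_pos"],o["opening"])
E
```

```text
time_s: 4.88
eef_pos: [0.4717, 0.147, 0.1927]
eef_rot: [-0.0, -0.182, 0.983, -0.0]
wrist_force: [-0.4, 0.1, -4.6]
opening: 0.344
[-0.52699703 -0.641191   -4.18770285] [0.03285942 0.03757603 0.01632465] [0.47104296 0.14691977 0.19141539] 0.34086786960196624
```

View pics/w4.png

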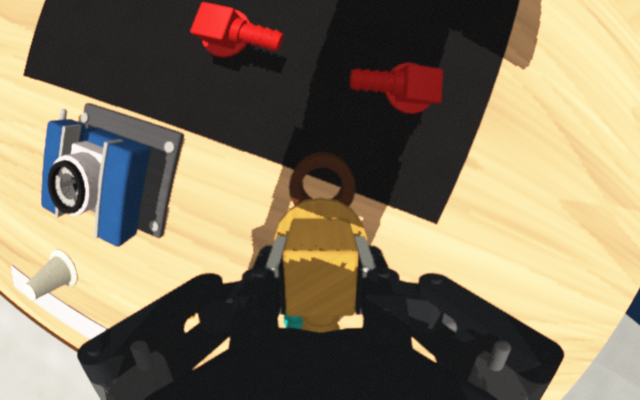

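View pics/s4c.png

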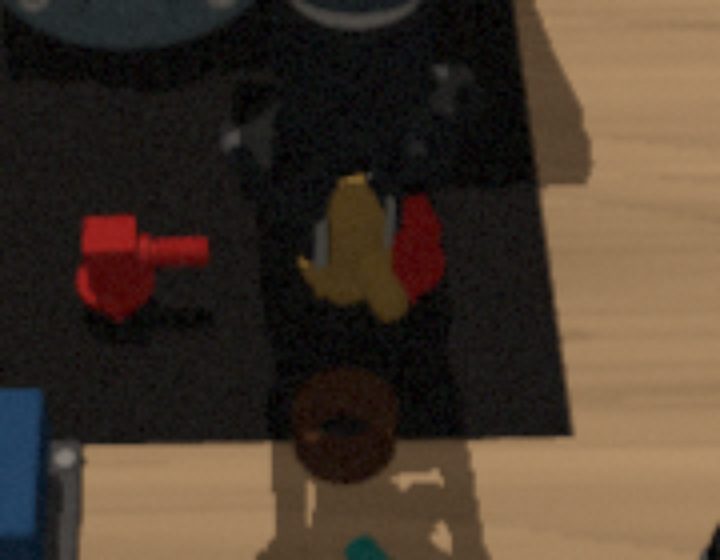

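Grasp holds: the elbow hangs between the pads at wrist (320,260), level, and the stand at (322,180) is empty. Next I measure where its axis sits relative to the TCP.

Run:
```python
from h import *
p0,Q0=tcp()
p,d=camera("wrist"); cal=get_calibration("wrist"); im=p[:,:,::-1].copy()
p1,_=tcp(); print(p0,p1)
hsv=cv2.cvtColor(im,cv2.COLOR_BGR2HSV); P=cloud("wrist",d,cal)
L=Q0.inv().apply((P-p0).reshape(-1,3)).reshape(P.shape)*1000
br=(hsv[...,0]>14)&(hsv[...,0]<32)&(hsv[...,1]>110)&(np.abs(L[...,0])<70)&(np.abs(L[...,1])<30)&(L[...,2]>-35)&(L[...,2]<60)
X=L[br]; print(br.sum())
h,e=np.histogram(X[:,2],bins=np.arange(-35,60,2)); print([(int(a),int(b)) for a,b in zip(e,h) if b])
for lo,hi in [(-24,-15),(-15,15),(15,26)]:
    Y=X[(X[:,2]>lo)&(X[:,2]<hi)]
    if len(Y)>5: print(lo,hi,len(Y),np.percentile(Y,1,0).round(1),np.percentile(Y,99,0).round(1),np.median(Y,0).round(1))
F=X[(X[:,2]>15)&(X[:,2]<26)]
if len(F): print(cv2.minEnclosingCircle(F[:,:2].astype(np.float32)))
# the front block face x, the top edges
B=X[(X[:,2]<-10)]; print(cv2.minAreaRect(B[:,:2].astype(np.float32)))
```

```text
[0.47104296 0.14691977 0.19141539] [0.47123638 0.14694041 0.19162617]
9053
[(-35, 7), (-33, 12), (-31, 5), (-29, 1), (-27, 1), (-25, 22), (-23, 2930), (-21, 1954), (-19, 147), (-17, 181), (-15, 118), (-13, 216), (-11, 322), (-9, 227), (-7, 169), (-5, 148), (-3, 146), (-1, 94), (1, 102), (3, 126), (5, 96), (7, 75), (9, 71), (11, 122), (13, 62), (15, 68), (17, 33), (19, 897), (21, 600), (23, 75), (25, 25), (27, 1)]
-24 -15 5226 [-14.4 -14.7 -22.6] [ 16.8  14.3 -15.7] [  3.8  -0.3 -21.1]
-15 15 2094 [-36.6 -14.6 -14.7] [17.  24.7 14. ] [16.3 -0.3 -5.1]
15 26 1693 [  5.9 -22.9  15.4] [25.4 22.7 25.1] [17.6 -0.3 20.8]
((4.122840881347656, -0.03593730926513672), 24.662044525146484)
((1.9908618927001953, 4.756704330444336), (50.17821502685547, 53.44081115722656), 56.78384017944336)
```

Run:
```python
from h import *
y=np.radians(61); p,Q=tcp(); print(p,np.degrees(np.arctan2(*Q.apply([0,1,0])[1::-1])))
print(plan([.5392,-.0843,.185],y))
```

```text
[0.47123638 0.14694041 0.19162617] 111.0240883232736
(array([  19.5, -240.2,    6.5]), array([-7.000e-04, -3.000e-03,  8.731e-01]))
```

```bash
python3 -m jog '[[[1,-15,0],[0,0,0.05],0],[[4,-45,1],[0,0,0.16],0],[[7,-80,2],[0,0,0.28],0],[[10,-115,3],[0,0,0.40],0],[[12,-150,4],[0,0,0.52],0],[[15,-185,5],[0,0,0.64],0],[[18,-215,6],[0,0,0.75],0],[[19.5,-233,6.5],[0,0,0.83],0],[[19.5,-240,6.5],[0,0,0.873],0],[[19.5,-240,6.5],[0,0,0.873],0],[[19.5,-240,6.5],[0,0,0.873],0],[[19.5,-240,6.5],[0,0,0.873],0]]'
python3 - <<'E'
from h import *
o=get_obs();print(o["wrist_force"],o["q"])
p0,Q0=tcp();print(p0,np.degrees(np.arctan2(*Q0.apply([0,1,0])[1::-1])),plan([.5392,-.0843,.165],np.radians(61)))
p,d=camera("wrist"); cv2.imwrite("pics/w5.png",p[:,:,::-1])
p,d=camera("top"); np.save("pics/t5.npy",d); cv2.imwrite("pics/t5.png",p[:,:,::-1])
p,d=camera("scene"); np.save("pics/s5.npy",d);cv2.imwrite("pics/s5.png",p[:,:,::-1]);cv2.imwrite("pics/s5c.png",cv2.resize(p[130:250,160:280,::-1],(600,600),interpolation=cv2.INTER_CUBIC))
E
```

```text
time_s: 6.08
eef_pos: [0.5384, -0.0832, 0.1841]
eef_rot: [-0.002, 0.249, 0.968, -0.0]
wrist_force: [-0.2, -0.7, -3.1]
opening: 0.345
[-0.16023567 -0.68467122 -3.08208445] [-3.70628744e-01  1.80628676e-01  1.73741595e+00 -1.23804358e-03
  1.22812260e+00 -1.43674366e+00]
[ 0.53843553 -0.08322898  0.18408722] 61.10809406620285 (array([-1.3, -0.5, 19.1]), array([-0.0018, -0.0044,  0.0019]))
```

View pics/s5c.png

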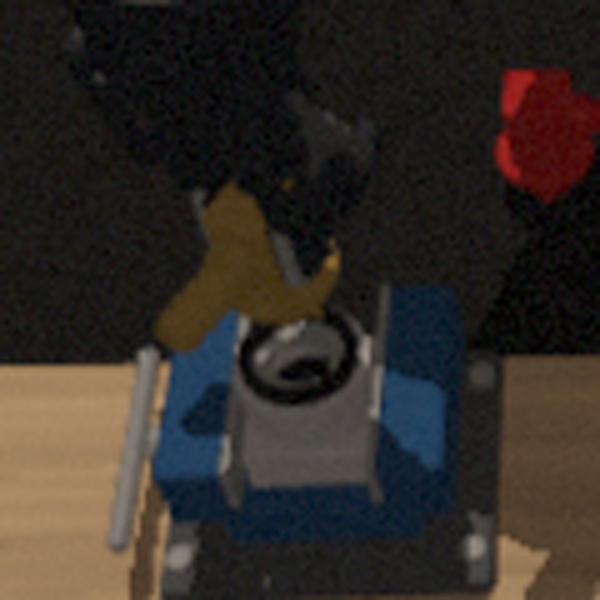

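View pics/w5.png

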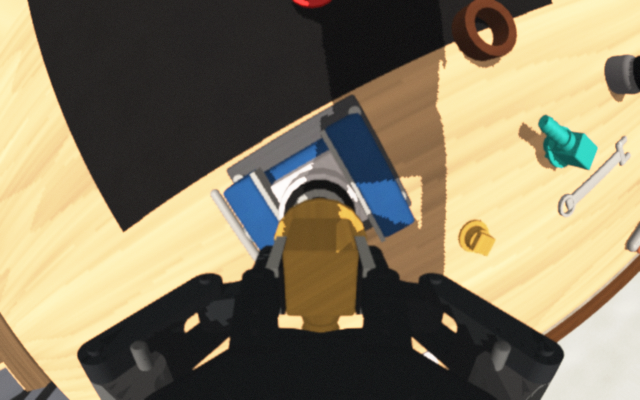

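The scene crop shows the elbow above the port at crop (290,300), barb towards the handle. The wrist view shows it centred over the seal ring. Lowering.

```bash
python3 -m jog '[[[-1,-0.5,4],[0,0,0],0],[[-1.2,-0.5,12],[0,0,0],0],[[-1.2,-0.5,19],[0,0,0],0],[[-1.2,-0.5,23],[0,0,0],0],[[-1.2,-0.5,25],[0,0,0],0],[[-1.2,-0.5,27],[0,0,0],0],[[-1.2,-0.5,27],[0,0,0],0],[[-1.2,-0.5,27],[0,0,0],0]]'
python3 - <<'E'
from h import *
o=get_obs();print(o["wrist_force"],o["torque"])
print(tcp()[0],plan([.5392,-.0843,.1575],np.radians(61)))
E
```

```text
time_s: 6.9
eef_pos: [0.5396, -0.0842, 0.1578]
eef_rot: [-0.002, 0.249, 0.968, -0.0]
wrist_force: [0.1, -0.1, -2.8]
opening: 0.341
[ 0.05111758 -0.10661838 -2.83538509] [0.01303292 0.01006576 0.0188999 ]
[ 0.53964107 -0.08416554  0.15782498] (array([ 0.3, -0.3,  0.3]), array([-0.0017, -0.0028,  0.0019]))
```

```bash
python3 -m jog '[[[0.2,-0.2,2],[0,0,0],0],[[0.2,-0.2,4],[0,0,0],0],[[0.2,-0.2,6],[0,0,0],0],[[0.2,-0.2,7],[0,0,0],0],[[0.2,-0.2,8],[0,0,0],0],[[0.2,-0.2,9],[0,0,0],0],[[0.2,-0.2,9],[0,0,0],0]]'
python3 - <<'E'
from h import *
o=get_obs();print(o["wrist_force"],o["torque"])
print(tcp()[0],plan([.5392,-.0843,.145],np.radians(61)))
E
```

```text
time_s: 7.48
eef_pos: [0.5392, -0.0842, 0.1486]
eef_rot: [-0.002, 0.249, 0.968, -0.0]
wrist_force: [-0.7, 0.1, -3.2]
opening: 0.343
[-0.6582387   0.14042308 -3.22557123] [-0.00088856  0.0364323   0.01951354]
[ 0.53922299 -0.08419876  0.14859954] (array([-0. , -0.1,  3.6]), array([-0.0018, -0.0032,  0.0019]))
```

Foot is in the bore with no contact. Now feeling past the pin level (TCP ≈ 0.1455).

```bash
python3 -m jog '[[[0,0,1],[0,0,0],0],[[0,0,2],[0,0,0],0],[[0,0,3],[0,0,0],0],[[0,0,4],[0,0,0],0],[[0,0,4],[0,0,0],0]]'
python3 -m jog '[[[0,0,1],[0,0,0],0],[[0,0,2],[0,0,0],0],[[0,0,2],[0,0,0],0]]'
```

```text
time_s: 7.9
eef_pos: [0.5394, -0.0843, 0.1446]
eef_rot: [-0.002, 0.249, 0.968, -0.0]
wrist_force: [1.0, 0.4, -3.7]
opening: 0.347
time_s: 8.15
eef_pos: [0.5395, -0.0844, 0.1425]
eef_rot: [-0.001, 0.25, 0.968, -0.001]
wrist_force: [1.6, -0.9, -3.4]
opening: 0.342
```

```bash
python3 -m jog '[[[0,0,1.5],[0,0,0],0],[[0,0,3],[0,0,0],0],[[0,0,4],[0,0,0],0],[[0,0,5],[0,0,0],0],[[0,0,5],[0,0,0],0]]'
python3 -m jog '[[[0,0,1],[0,0,0],0],[[0,0,2],[0,0,0],0],[[0,0,2],[0,0,0],0]]'
python3 -m jog '[[[0,0,0.7],[0,0,0],0],[[0,0,1.5],[0,0,0],0],[[0,0,1.5],[0,0,0],0]]'
```

```text
time_s: 8.57
eef_pos: [0.5393, -0.0843, 0.1371]
eef_rot: [-0.002, 0.249, 0.968, -0.001]
wrist_force: [0.4, -1.0, -2.8]
opening: 0.346
time_s: 8.82
eef_pos: [0.5392, -0.0843, 0.1349]
eef_rot: [-0.002, 0.249, 0.968, -0.001]
wrist_force: [1.1, 0.2, -3.7]
opening: 0.34
time_s: 9.07
eef_pos: [0.5393, -0.0844, 0.1337]
eef_rot: [-0.002, 0.249, 0.968, -0.001]
wrist_force: [-1.7, 0.2, 1.7]
opening: 0.346
```

Contact on the seal at TCP ≈0.134, about 12 mm below the pin level, so the pins are through the slots. Backing off slightly to just touching, then turning.

```bash
python3 -m jog '[[[0,0,-0.4],[0,0,0],0],[[0,0,-0.4],[0,0,0],0],[[0,0,-0.4],[0,0,0],0]]'
python3 - <<'E'
from h import *
o=get_obs();print(o["wrist_force"],o["torque"])
p,d=camera("wrist"); cv2.imwrite("pics/w6.png",p[:,:,::-1]); o=get_obs();print(o["wrist_force"],o["torque"],o["eef_pos"])
p,d=camera("scene"); o=get_obs();print(o["wrist_force"],o["torque"],o["eef_pos"])
cv2.imwrite("pics/s6c.png",cv2.resize(p[130:250,160:280,::-1],(600,600),interpolation=cv2.INTER_CUBIC))
E
```

```text
time_s: 9.32
eef_pos: [0.5393, -0.0844, 0.1343]
eef_rot: [-0.001, 0.249, 0.968, -0.001]
wrist_force: [-1.5, -0.4, 0.3]
opening: 0.342
[-1.54101649 -0.4202668   0.30920634] [ 0.05862822  0.16996114 -0.03564992]
[-1.51854056 -0.41411481  0.76720718] [ 0.07100841  0.11291301 -0.00665381] [ 0.53935107 -0.0843861   0.13426662]
[-1.37690848 -0.49550835  0.59031546] [ 0.03699995  0.1556039  -0.09018658] [ 0.5393131  -0.08438012  0.13419819]
```

View pics/s6c.png

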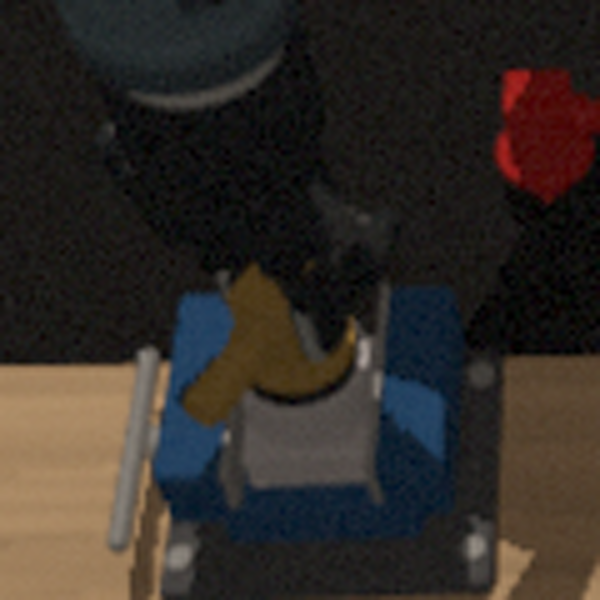

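The crop shows the flange lying on the black seal at crop (300,390). Turning clockwise now (positive about the tool's z), in small steps while watching Fz and the torque.

```bash
cat > st.py <<'E'
from h import *
o=get_obs();p,Q=tcp();print("F",np.round(o["wrist_force"],1),"Tz",np.round(o["torque"],2),"p",np.round(p*1000,1),"yaw",round(float(np.degrees(np.arctan2(*Q.apply([0,1,0])[1::-1]))),2))
E
python3 -m jog '[[[0,0,0],[0,0,0.04],0],[[0,0,0],[0,0,0.08],0],[[0,-0.1,0],[0,0,0.12],0],[[0,-0.1,0],[0,0,0.16],0],[[0,-0.1,0],[0,0,0.20],0],[[0,-0.1,0],[0,0,0.20],0]]' >/dev/null;python3 st.py
python3 -m jog '[[[0,0,0],[0,0,0.035],0],[[0,0,0],[0,0,0.035],0]]'>/dev/null;python3 st.py
python3 -m jog '[[[0,0,0],[0,0,0.035],0],[[0,0,0],[0,0,0.035],0]]'>/dev/null;python3 st.py
```

```text
F [ 0.3  1.  -0.2] Tz [ 0.13 -0.11 -0.04] p [539.6 -84.3 134.3] yaw 49.57
F [-0.3  0.8 -0.1] Tz [ 0.08 -0.07  0.01] p [539.8 -84.3 134.4] yaw 47.56
F [-0.   0.6 -0.1] Tz [ 0.01 -0.05 -0.02] p [540.  -84.3 134.4] yaw 45.58
```

```bash
python3 -m jog '[[[0.2,-0.3,0],[0,0,0.035],0],[[0.2,-0.3,0],[0,0,0.035],0]]'>/dev/null;python3 st.py
python3 -m jog '[[[0.1,-0.1,0],[0,0,0.035],0],[[0.1,-0.1,0],[0,0,0.035],0]]'>/dev/null;python3 st.py
python3 -m jog '[[[0,0,0],[0,0,0.035],0],[[0,0,0],[0,0,0.035],0]]'>/dev/null;python3 st.py
python3 -m jog '[[[0,0,0],[0,0,0.035],0],[[0,0,0],[0,0,0.035],0]]'>/dev/null;python3 st.py
```

```text
F [ 0.2  0.  -1.2] Tz [ 0.08 -0.13 -0.01] p [539.8 -84.4 134.5] yaw 43.62
F [-0.1  0.9 -0.1] Tz [ 0.04 -0.1  -0.01] p [539.7 -84.4 134.5] yaw 41.67
F [ 0.5 -0.   0.2] Tz [-0.03 -0.07  0.01] p [539.8 -84.5 134.5] yaw 39.73
F [ 0.5  0.8 -0.4] Tz [-0.03  0.   -0.05] p [539.7 -84.5 134.5] yaw 37.79
```

```bash
python3 -m jog '[[[0,-0.1,0.1],[0,0,0.035],0],[[0,-0.1,0.1],[0,0,0.035],0]]'>/dev/null;python3 st.py
python3 -m jog '[[[0,0,0],[0,0,0.035],0],[[0,0,0],[0,0,0.035],0]]'>/dev/null;python3 st.py
python3 -m jog '[[[0,0,0],[0,0,0.035],0],[[0,0,0],[0,0,0.035],0]]'>/dev/null;python3 st.py
```

```text
F [ 0.3  0.2 -0.3] Tz [-0.02 -0.04 -0.07] p [539.7 -84.6 134.4] yaw 35.86
F [ 0.1 -0.5  0. ] Tz [-0.03 -0.09 -0.04] p [539.7 -84.7 134.4] yaw 33.92
F [-0.1 -0.  -0.6] Tz [-0.11 -0.06 -0.03] p [539.7 -84.8 134.4] yaw 31.99
```

```bash
python3 -m jog '[[[0,0,0],[0,0,0.035],0],[[0,0,0],[0,0,0.035],0]]'>/dev/null;python3 st.py
python3 -m jog '[[[0,0,0],[0,0,0.035],0],[[0,0,0],[0,0,0.035],0]]'>/dev/null;python3 st.py
```

```text
F [ 1.2 -1.1 -1. ] Tz [-0.15 -0.18 -0.02] p [539.7 -85.  134.3] yaw 30.06
F [ 1.8  0.2 -2.5] Tz [-0.12 -0.18 -0.01] p [539.7 -85.1 134.2] yaw 28.13
```

```bash
python3 -m jog '[[[0.4,-0.2,0],[0,0,0.035],0],[[0.4,-0.2,0],[0,0,0.035],0]]'>/dev/null;python3 st.py
python3 -m jog '[[[0.2,-0.1,0],[0,0,0.035],0],[[0.2,-0.1,0],[0,0,0.035],0]]'>/dev/null;python3 st.py
```

```text
F [ 2.2 -1.2 -2.7] Tz [-0.23 -0.38 -0.02] p [539.5 -85.  134. ] yaw 26.2
F [ 2.  -1.7 -3.2] Tz [-0.27 -0.35 -0.03] p [539.4 -85.  133.9] yaw 24.27
```

Take-up felt at yaw ≈31–32°, about 30° past the slots: Fz falls off and the height starts dropping. The target is an eighth of a turn on, yaw ≈ −13.5°. I'll follow down at 0.09 mm/deg.

```bash
python3 -m jog '[[[0,0,0.3],[0,0,0.035],0],[[0,0,0.6],[0,0,0.07],0],[[0,0,0.7],[0,0,0.1],0],[[0,0,0.7],[0,0,0.1],0]]'>/dev/null;python3 st.py
python3 -m jog '[[[0,0,0.2],[0,0,0.035],0],[[0,0,0.4],[0,0,0.07],0],[[0,0,0.5],[0,0,0.1],0],[[0,0,0.5],[0,0,0.1],0]]'>/dev/null;python3 st.py
```

```text
F [-0.7 -0.8 -1. ] Tz [-0.19 -0.06  0.01] p [539.4 -85.1 133.3] yaw 18.62
F [-0.5 -1.7 -0.9] Tz [-0.24 -0.03  0.02] p [539.4 -85.2 132.9] yaw 12.99
```

```bash
python3 -m jog '[[[0,0,0.3],[0,0,0.035],0],[[0,0,0.5],[0,0,0.07],0],[[0,0,0.6],[0,0,0.1],0],[[0,0,0.6],[0,0,0.1],0]]'>/dev/null;python3 st.py
python3 -m jog '[[[0,0,0.3],[0,0,0.035],0],[[0,0,0.5],[0,0,0.07],0],[[0,0,0.6],[0,0,0.1],0],[[0,0,0.6],[0,0,0.1],0]]'>/dev/null;python3 st.py
python3 -m jog '[[[0,0,0.3],[0,0,0.035],0],[[0,0,0.5],[0,0,0.07],0],[[0,0,0.6],[0,0,0.1],0],[[0,0,0.6],[0,0,0.1],0]]'>/dev/null;python3 st.py
```

```text
F [-0.3 -1.  -0.5] Tz [-0.14  0.02  0.05] p [539.4 -85.2 132.4] yaw 7.36
F [ 0.2 -0.9  0.8] Tz [-0.13  0.03  0.1 ] p [539.3 -85.2 131.9] yaw 1.73
F [ 0.1 -1.4  0.9] Tz [-0.07  0.09  0.11] p [539.3 -85.2 131.4] yaw -3.9
```

Remaining: 9.6° (0.167 rad).

```bash
python3 -m jog '[[[0,0,0.2],[0,0,0.035],0],[[0,0,0.4],[0,0,0.07],0],[[0,0,0.5],[0,0,0.1],0],[[0,0,0.5],[0,0,0.1],0]]'>/dev/null;python3 st.py
python3 -m jog '[[[0,0,0.2],[0,0,0.035],0],[[0,0,0.3],[0,0,0.067],0],[[0,0,0.3],[0,0,0.067],0],[[0,0,0.3],[0,0,0.067],0]]'>/dev/null;python3 st.py
python3 - <<'E'
from h import *
print(get_obs()["time_s"])
p,d=camera("scene");cv2.imwrite("pics/s7c.png",cv2.resize(p[130:250,160:280,::-1],(600,600),interpolation=cv2.INTER_CUBIC))
p,d=camera("wrist"); cv2.imwrite("pics/w7.png",p[:,:,::-1])
E
```

```text
F [-0.5 -1.5 -1. ] Tz [-0.12 -0.    0.11] p [539.3 -85.2 131. ] yaw -9.52
F [ 0.2 -0.5  0.7] Tz [-0.1   0.03  0.1 ] p [539.3 -85.2 130.7] yaw -13.2
14.4167
```

View pics/s7c.png

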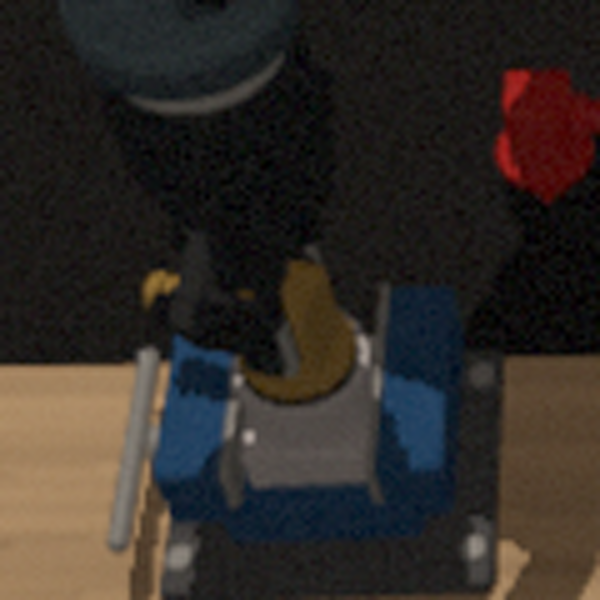

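View pics/w7.png

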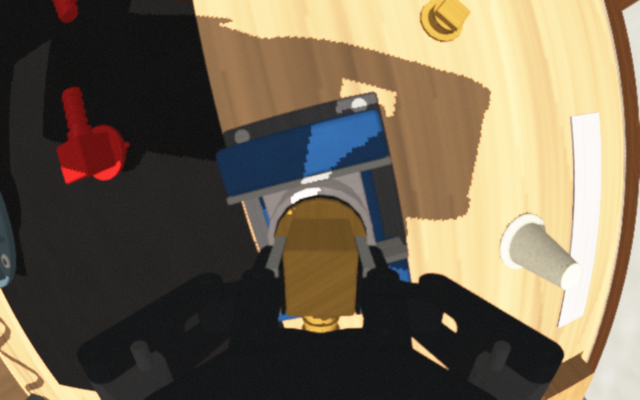

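The elbow has turned with the hand and its flange is down in the seal ring, with no gap visible. Letting go and lifting straight up.

```bash
python3 -m jog '[[[0,0,0],[0,0,0],0.5],[[0,0,0],[0,0,0],0.6],[[0,0,0],[0,0,0],0.7],[[0,0,0],[0,0,0],0.7],[[0,0,0],[0,0,0],0.7],[[0,0,0],[0,0,0],0.7]]'; python3 st.py
python3 -m jog '[[[0,0,-10],[0,0,0],0.7],[[0,0,-30],[0,0,0],0.7],[[0,0,-60],[0,0,0],0.7],[[0,0,-90],[0,0,0],0.7],[[0,0,-120],[0,0,0],0.7],[[0,0,-120],[0,0,0],0.7],[[0,0,-120],[0,0,0],0.7]]'; python3 st.py
python3 - <<'E'
from h import *
p,d=camera("wrist"); cal=get_calibration("wrist"); cv2.imwrite("pics/w8.png",p[:,:,::-1])
P=cloud("wrist",d,cal); Q=P[:300].reshape(-1,3); near=np.hypot(Q[:,0]-.5386,Q[:,1]+.084)<.08
t=near&(Q[:,2]>.144)&(Q[:,2]<.16); print(t.sum(),np.median(Q[t][:,2]),cv2.minAreaRect((Q[t][:,:2]*1000).astype(np.float32)))
t=near&(Q[:,2]>.105)&(Q[:,2]<.113); print(t.sum(),np.median(Q[t][:,2]))
p,d=camera("scene");cv2.imwrite("pics/s8.png",p[:,:,::-1])
E
```

```text
time_s: 15.02
eef_pos: [0.5393, -0.0851, 0.1307]
eef_rot: [0.001, 0.784, 0.621, -0.001]
wrist_force: [0.0, 0.4, -0.4]
opening: 0.703
F [ 0.   0.4 -0.4] Tz [-0.01  0.02 -0.08] p [539.3 -85.1 130.7] yaw -13.25
time_s: 15.6
eef_pos: [0.5407, -0.0853, 0.2538]
eef_rot: [0.003, 0.784, 0.621, 0.001]
wrist_force: [-0.1, 0.2, 0.1]
opening: 0.699
F [-0.1  0.2  0.1] Tz [-0.01  0.04 -0.05] p [540.7 -85.3 253.8] yaw -13.24
1533 0.1494652291784881 ((538.533203125, -83.6202163696289), (31.813282012939453, 30.292858123779297), 76.880615234375)
759 0.10759941977475934
```

View pics/w8.png

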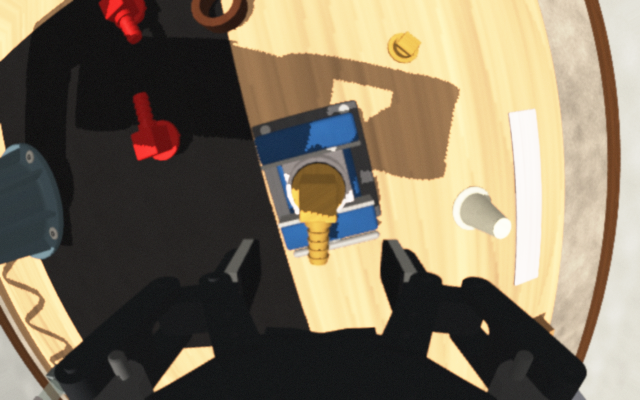

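View pics/s8.png

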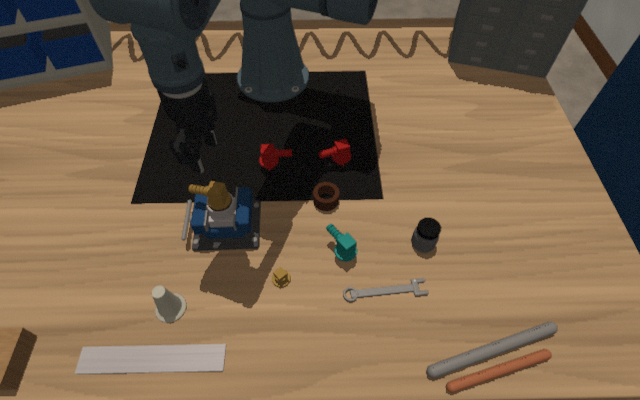

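Wrist picture: elbow seated upright in the port at (318,190), barb towards the gripper, fingers clear. Scene picture: everything else is where it was. The block top reads 149.5 mm against 151 expected, so I'll check the depth bias on the jaw tops (known 85 mm).

Run:
```python
from h import *
for n in ["wrist","top","scene"]:
    p,d=camera(n); cal=get_calibration(n); im=p[:,:,::-1].copy(); hsv=cv2.cvtColor(im,cv2.COLOR_BGR2HSV)
    P=cloud(n,d,cal); near=np.hypot(P[...,0]-.5386,P[...,1]+.084)<.075
    if n=="wrist": near[300:]=0
    b=near&(hsv[...,0]>100)&(hsv[...,0]<125)&(hsv[...,1]>120)&(P[...,2]>.08)&(P[...,2]<.09)
    t=near&(P[...,2]>.144)&(P[...,2]<.158); c=near&(P[...,2]>.095)&(P[...,2]<.114)&(np.hypot(P[...,0]-.5386,P[...,1]+.084)<.026)
    print(n,"jaw",b.sum(),np.median(P[b][:,2]),"blocktop",t.sum(),np.median(P[t][:,2]),"flange top",c.sum(),np.median(P[c][:,2]))
```

```text
wrist jaw 4450 0.08488931544351391 blocktop 1578 0.15084390098979641 flange top 981 0.10869180268708684
top jaw 4 0.083246849738629 blocktop 101 0.15000407768002577 flange top 146 0.10753483205348319
scene jaw 832 0.08610144023590371 blocktop 220 0.15192890847860452 flange top 199 0.10985971298958874
```

Referenced to the jaw tops, the block top is at 151.0 mm and the flange top at 108.8 mm, against 150.95 and 108.95 expected. Handing in.

```bash
python3 -c "
from bench import *
print(hand_in())"
```

```text
the job is handed in; nothing more can be done
None
```

The brass elbow is seated in the port and let go, and the job is handed in, at about 16 s of the 72 s allowed.

**What I did:** I lifted the elbow out of its stand and lowered it into the port. The pins dropped straight through the slots (line at about 61°) with no contact force until the flange met the seal. I then turned it clockwise. The thread took up at a yaw of about 31–32°, roughly 30° past the slots. I turned it about 45° further, following it down, then opened the gripper and lifted clear.

**Last checks:**
- **Turn:** the elbow's final yaw was about −13°, measured both from the hand and in the wrist picture.
- **Height:** using the jaw tops (known to be 85 mm) as reference, the block top is at 151.0 mm and the flange top at 108.8 mm. That matches about 4 mm of seal compression.
- **Bench:** the final scene picture shows everything else where it was.

**What disagreed:**
- **Block top:** without that reference, the three cameras put it between 149.5 and 151.9 mm, which is within their calibration error.
- **Hand height:** the hand came down 3.7 mm against 4.05 mm expected.
- **Take-up angle:** it came from a gradual change in force, so it is good to about ±2°.

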